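# Make up the painting kit and the drawing kit from the art stock

### The arm

A 7-joint arm with a two-finger parallel gripper is mounted at the origin on the work surface; the furniture and walls round the work are solid. World frame = base frame: x ahead of the robot, y to its left, z up, the work surface at z = 0. Lengths are in m, angles in rad, forces in N, time in s.
With the tool pointing down it reaches from about 0.4 to 0.85 m from the base axis. Payload 10.4 kg.
Tool frame: the origin (TCP) lies between the finger pads; the fingertips stand 14 mm ahead of it and the grasp point (between the pads) lies 5 mm behind it (r.finger_overhang is the z of the fingertips in the tool frame, in m); z points along the fingers, y is the line along which they close (so a half turn about z gives the same grasp; the last joint's range is limited). The gripper opens to 87 mm and grips with 3 to 60 N. Pads are 19 mm wide; open, the fingers measure 117 mm over their backs; the gripper's body (75 mm by 190 mm) begins 51 mm behind the grasp point.
Start: joints at [-0.023, 0.332, -0.065, 1.46, 0.022, 1.35, -0.088], TCP at [0.625, 0, 0.237] pointing down, gripper open.
Joint ranges: [-2.6, 2.6], [-0.5, 2.12], [-1.47, 1.34], [0.16, 2.42], [-1.27, 4.41], [0.06, 2.06], [-2.6, 2.6]. Speed limits (rad/s): [2.22, 2.22, 2.79, 2.79, 3.14, 3.14, 3.14].

### API

Orientations are given as a unit quaternion [x, y, z, w].
In Python, from bench import r, optics gives the robot as it stands.
- The arm moves only by the shell command python3 -m pendant 'ROWS' [FORCE]. ROWS is JSON, a list of rows, each a list of 7 numbers: the closure, from -1 (fully open) to 1 (shut), then the shift along the tool's x, y, z scaled (see below), then the turn, a rotation vector about the tool's x, y, z scaled (see below). In form: [[grip, x, y, z, rx, ry, rz], ...]. A call has 1 to 8 rows; each row is the pose to reach, as a shift and turn from the pose commanded when the call began, along the tool's axes at that moment; what a row does not reach only later rows make up. The controller multiplies each number of a shift by 0.3 m and each number of a turn by 120 degrees. A row lasts 1/8 s, in which the tool goes at most 62.5 mm and 10.7 degrees, less where a joint would pass 70% of its speed; a pose out of reach is approached as far as the arm can. A call with a number of a shift or a turn outside -1 to 1 is refused whole. A call with a gripper value outside its range is refused whole. The fingers move at their own pace and stop on an object; FORCE is the grip in N (left out, the last holds). Time passes only in rows, so rows that repeat a pose let the fingers close. It gives the time, the measured TCP pose, the force, the opening and the grip force at its end, in the units of the state.
- r.read_state(): the state, without advancing time (a new reading comes with each control period).
- optics.camera(name): name is "scene" or "side" or "wrist"; returns a dict with "pixels" (384x512x3 uint8, red, green, blue), "vfov" (degrees; the focal length in pixels is half the picture's height over the tangent of half this angle, whatever the lens; pixels are square), "cx", "cy" (the principal point, pixels), "D" ([k1, k2, p1, p2, k3] as OpenCV has them; the pictures are not rectified), "rvec" (rotation vector, rad) and "tvec" (3), from world to camera coordinates, as OpenCV has them. Camera axes: x right, y down, z forward; pixel columns grow to the right and rows downward; lengths in m; the calibration is good to about 2 mm. A picture is of the moment at which its call begins. There is no depth.
- r.close_job(): hands the job in; it is judged then, once.
The state is a dict: "time": time; "joint_positions": joint angles; "joint_vel": joint speeds; "joint_torque": joint torques, N m; "ee_pos": TCP position; "eef_rot": TCP orientation; "ft_force": force on the tool from outside, world axes, zero at the start; "torque": the same for the moment, N m; "width": finger opening in m; "grip_force": force on a finger pad.
Only numpy, scipy, OpenCV 4.12 (cv2) and the standard library are available. Lean on these libraries where they do the work, as an engineer would, in place of code of your own. Each camera call takes 0.05 s, during which the arm holds its last target. There are 200 camera calls.

### The job

Finish the two lesson kits. The tray with the beaker is the painting kit: lay the paint brush in its long channel and the metal paint tin flat, lid up, in the compartment next to the beaker; the tray with the sketch pad is the drawing kit: lay the grey drawing stick in the longer of its two small compartments and the eraser in the shorter one. The paint tin is in the middle of the stock stack, so first lift the charcoal box off it and set it aside, and when the tin is out put the charcoal box back, right way up, on the middle of the chalk carton; leave the chalk carton, the fineliner and the glue stick where they are.

Things in the scene. Friction and masses are not known exactly. Their poses are not given: they have to be found in the camera images.
- paint_tin: Closed metal watercolour tin, flat box 60 (x) x 112 (y) x 24 mm, 0.12 kg or so; middle of the stack, lying on the chalk carton with its length along the carton's length. Origin: centre of its underside, z up. Grip it across the 60 mm.
- charcoal_box: Small brown box with a white paper band across its lid, 40 (x) x 70 (y) x 22 mm, about 0.06 kg; on top of the paint tin, its length along the tin's. Origin: centre of its underside, z up.
- chalk_carton: Flat carton of chalk with a purple and rainbow print, 178 (x) x 118 (y) x 14 mm, loose, about 0.45 kg; bottom of the stack, on the table. Origin: centre of its underside. The table on its left (+y of its own frame) is free up to 165 mm from its centre line: room to set the charcoal box aside.
- brush: Paint brush with a wooden handle, metal ferrule and brown hair, 8 (x) x 162 (y) x 8 mm, lying on the table; does not roll. Origin: midway along it, on its underside.
- drawing_stick: Thick grey drawing stick (pastel), 10 (x) x 66 (y) x 10 mm, lying on the table; does not roll. Origin: midway along it, on its underside.
- eraser: White block eraser in a card sleeve, 20 (x) x 46 (y) x 13 mm, lying on the table. Origin: centre of its underside.
- paint_tray: Painting kit: grey plastic tray, fixed, 147 (x) x 186 (y) mm; walls 11 high, floor 3 thick. Origin: centre of underside. In its frame (mm): brush channel 62 (x) x 180 (y), centre (-39.5, 0); tin compartment 76 x 126, centre (32.5, 27); clear beaker, 46 wide, rim at height 50, fixed, at (32.5, -64.5). Fingers across the tin clear the walls only with tips 9+ above the tin's underside.
- draw_tray: Drawing kit: grey plastic tray, fixed, 157 (x) x 160 (y) mm; walls 3 thick and 11 high, floor 3 thick. Origin: centre of underside. In its frame (mm): stick compartment 70 (x) x 87 (y), centre (-40.5, -33.5); eraser compartment 70 (x) x 64 (y), centre (-40.5, 45); in the wide compartment at (36.5, 0) a spiral sketch pad with a white page up, top at height 14, fixed.
- fineliner: Bystander, not wanted: black capped fineliner pen, 10 x 114 (y) x 10 mm, loose on the table. Origin: midway along it, on its underside.
- glue_stick: Bystander, not wanted: plain cream-coloured hot-melt stick, 11 x 100 (y) x 11 mm, loose on the table. Origin: midway along it, on its underside.

How it is judged:
By the outcome, as a careful person would: the job done as asked, in the order asked, and still so for the second after the job is handed in, with the robot touching nothing.
It also fails if it takes over 125 s, if anything falls off the work surface, if the arm or the gripper's body presses on something with over 40 N, if the wrist force passes 120 N, or if a joint passes its speed limit or range.

## Working session

There is one attempt and no reset: what is moved stays moved. The work goes in short steps, Python scripts to look and compute and a shell command to move; the robot and the scene stay as the last step left them, time stands still between calls to the robot, and variables do not carry over. Pictures are saved under pics/ and viewed, at most 14 in all, crops included, and the job is handed in when it is done.

```bash
ls; mkdir -p pics; python3 - <<'E'
from bench import r, optics
import cv2
s=r.read_state();print(s)
for n in ("scene","side","wrist"):
    c=optics.camera(n);cv2.imwrite(f"pics/{n}0.png",cv2.resize(c["pixels"][:,:,::-1],(800,600),interpolation=cv2.INTER_CUBIC));print(n,{k:v for k,v in c.items() if k!="pixels"})
E
```

```text
pics
{'time': 0.0, 'joint_positions': array([-0.02262814,  0.33288314, -0.06471145,  1.46094976,  0.02160301,
        1.34993444, -0.08851246]), 'joint_vel': array([-1.84244896e-03, -3.90890341e-05,  2.17527763e-03, -3.50549012e-04,
       -4.43674785e-04, -2.71268920e-04,  8.48118671e-04]), 'joint_torque': array([-1.20520472e-04, -6.23245955e+01,  2.44190963e-02, -3.89891267e+01,
       -6.13984605e-02,  3.97891912e-02,  1.87085252e-04]), 'ee_pos': array([6.24615717e-01, 1.70151400e-05, 2.35742908e-01]), 'eef_rot': array([ 7.07089499e-01,  7.07123677e-01, -5.46882862e-04, -4.97721964e-04]), 'ft_force': array([-0.13719839, -0.39315221,  0.10410837]), 'torque': array([-0.02296913, -0.01666544, -0.02205144]), 'grip_force': 0.0, 'width': 0.08707871719410315}
scene {'vfov': 49.37257887843763, 'cx': 251.53769377607807, 'cy': 180.2657351826966, 'D': array([0.04400479, 0.        , 0.        , 0.        , 0.        ]), 'rvec': array([ 1.81942684, -0.9834459 ,  0.63624048]), 'tvec': array([-0.32081725,  0.26583656,  0.72946513])}
side {'vfov': 57.03268592406238, 'cx': 248.93585275878067, 'cy': 189.88612867575563, 'D': array([0.03091497, 0.        , 0.        , 0.        , 0.        ]), 'rvec': array([ 0.32512976, -2.48425561,  1.68411931]), 'tvec': array([0.54541686, 0.11461256, 0.85862055])}
wrist {'vfov': 69.51842246341288, 'cx': 255.21463089302142, 'cy': 192.40046246269142, 'D': array([-0.00209568,  0.        ,  0.        ,  0.        ,  0.        ]), 'rvec': array([-2.83435255e+00, -1.83817786e-03,  2.37547371e-03]), 'tvec': array([-0.62465695, -0.03738569,  0.39241819])}
```

View pics/scene0.png

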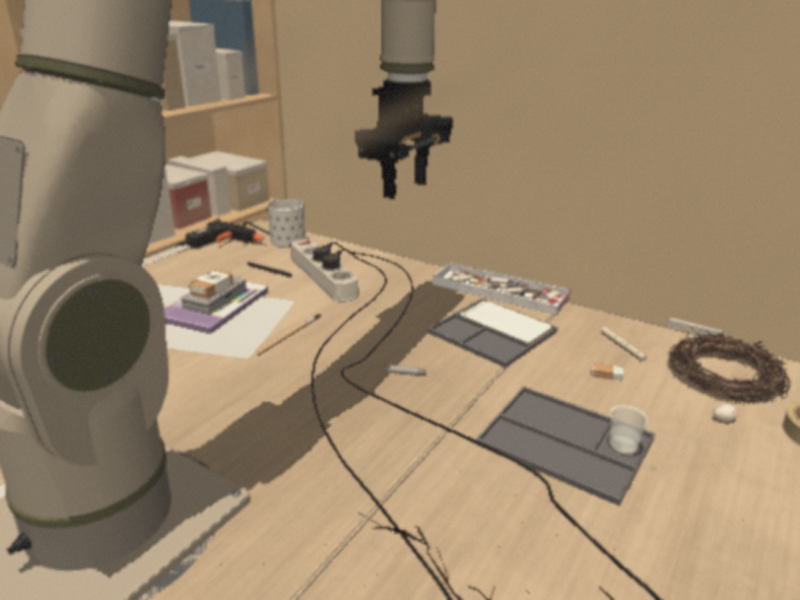

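View pics/side0.png

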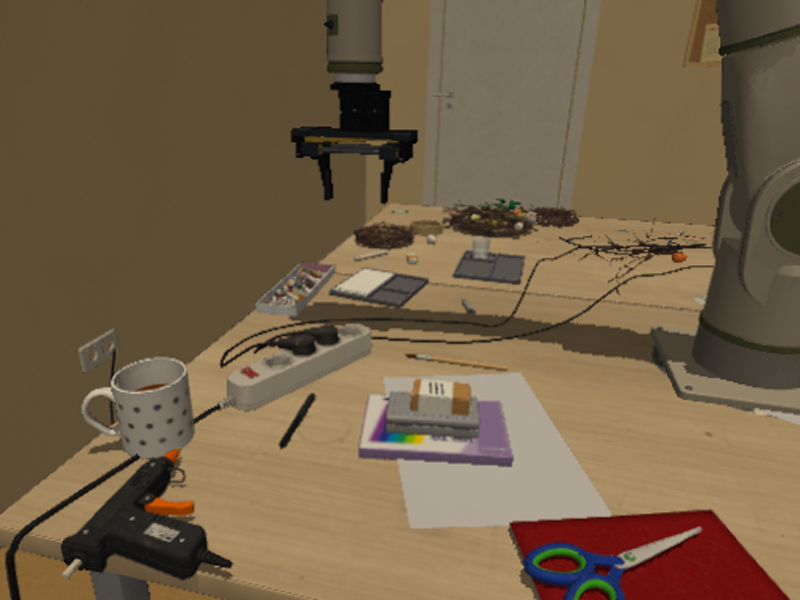

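View pics/wrist0.png

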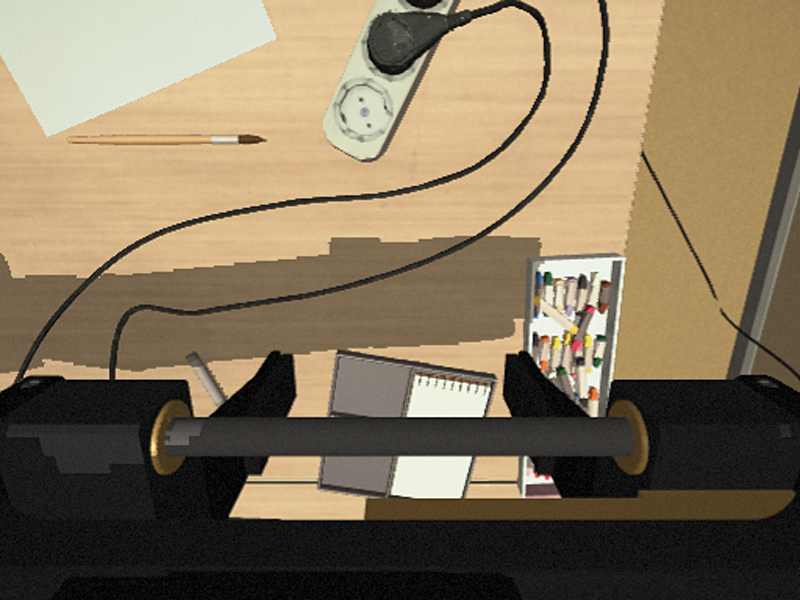

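The scene view shows the stack at about (215,295), brush (260,354)-(320,316), grey stick (388,370)-(425,373), draw tray around (495,330), paint tray around (565,440), and eraser (607,372). The glue stick is at (625,343) and the fineliner at (270,269). The wrist view shows the brush at (70,139)-(265,139).

```bash
cat > h.py <<'E'
import numpy as np, cv2
from scipy.optimize import least_squares
from scipy.spatial.transform import Rotation as R
from bench import r, optics
S=0.64
def cam(n):
    c=optics.camera(n);f=c["pixels"].shape[0]/2/np.tan(np.radians(c["vfov"]/2))
    c["K"]=np.array([[f,0,c["cx"]],[0,f,c["cy"]],[0,0,1]]);c["R"]=cv2.Rodrigues(c["rvec"])[0];return c
def ray(c,px,z):   # native pixels -> world at height z
    u=cv2.undistortPoints(np.array(px,float).reshape(-1,1,2),c["K"],c["D"])[:,0]
    d=np.c_[u,np.ones(len(u))]@c["R"];o=-c["R"].T@c["tvec"]
    return o+d*((z-o[2])/d[:,2])[:,None]
def proj(c,P): return cv2.projectPoints(np.array(P,float).reshape(-1,1,3),c["rvec"],c["tvec"],c["K"],c["D"])[0][:,0]
def save(c,name,x0=0,y0=0,w=512,h=384,k=1.5625):
    im=c["pixels"][y0:y0+h,x0:x0+w,::-1];cv2.imwrite(f"pics/{name}.png",cv2.resize(im,None,fx=k,fy=k,interpolation=cv2.INTER_CUBIC))
def seg(p,q):
    d=q-p;return np.round((p+q)[:2]/2,4),round(np.degrees(np.arctan2(d[1],d[0])),1),round(np.linalg.norm(d),4)
E
python3 - <<'E'
from h import *
c=cam("scene");w=cam("wrist");d=cam("side")
np.set_printoptions(precision=4,suppress=True)
for k in (c,w,d): print("cam at",-k["R"].T@k["tvec"])
f=lambda k,p,z:ray(k,np.array(p)*S,z)
print("paint",f(c,[(521,390),(653,434),(618,498),(480,442)],.011)[:,:2])
print("draw",f(c,[(488,302),(556,327),(508,362),(431,330)],.011)[:,:2])
print("drawS",f(d,[(364,267),(428,284),(398,306),(331,290)],.011)[:,:2])
for n,k,p,z in (("stick",c,[(388,370),(425,373)],.005),("eraser",c,[(592,371),(623,374)],.007),("glue",c,[(603,330),(645,358)],.005),("brush",w,[(68,139),(266,140)],.004),("brushS",d,[(408,355),(507,369)],.004),("liner",c,[(248,264),(291,275)],.005)):
  a=f(k,p,z);print(n,seg(*a))
print("chalkS",f(d,[(360,457),(511,464),(513,404),(367,396)],.014)[:,:2])
print("charS",f(d,[(411,412),(470,414),(471,385),(417,380)],.060)[:,:2])
E
```

```text
cam at [-0.2882 -0.563   0.5529]
cam at [0.6253 0.0837 0.3844]
cam at [0.3518 0.8667 0.4157]
paint [[ 0.4789 -0.2927]
 [ 0.4816 -0.4747]
 [ 0.3394 -0.469 ]
 [ 0.3407 -0.2945]]
draw [[ 0.7092 -0.1312]
 [ 0.6878 -0.2685]
 [ 0.5385 -0.2461]
 [ 0.5597 -0.0964]]
drawS [[ 0.6899 -0.2719]
 [ 0.5306 -0.2062]
 [ 0.5635 -0.0723]
 [ 0.7124 -0.1143]]
stick (array([ 0.436 , -0.1244]), np.float64(-64.7), np.float64(0.0569))
eraser (array([ 0.6015, -0.3814]), np.float64(-66.5), np.float64(0.0452))
glue (array([ 0.7067, -0.3766]), np.float64(-123.0), np.float64(0.0979))
brush (array([0.4331, 0.1025]), np.float64(-0.3), np.float64(0.1639))
brushS (array([0.4286, 0.1029]), np.float64(179.3), np.float64(0.1544))
liner (array([0.6043, 0.3115]), np.float64(-86.0), np.float64(0.1107))
chalkS [[0.5019 0.3753]
 [0.336  0.3413]
 [0.3389 0.2163]
 [0.5301 0.2508]]
charS [[0.4521 0.3399]
 [0.3867 0.3254]
 [0.3926 0.2615]
 [0.4596 0.2683]]
```

```bash
python3 -m pendant '[[-1,0.7,-0.65,0,0,0,0],[-1,0.7,-0.65,0,0,0,0],[-1,0.7,-0.65,0,0,0,0],[-1,0.7,-0.65,0,0,0,0],[-1,0.7,-0.65,0,0,0,0],[-1,0.7,-0.65,0,0,0,0],[-1,0.7,-0.65,0,0,0,0]]'; python3 - <<'E'
from h import *
save(cam("wrist"),"w1")
E
```

```text
time: 1.18
ee_pos: [0.4305, 0.2094, 0.2366]
eef_rot: [0.707, 0.707, 0.0, 0.0]
ft_force: [-0.7, -0.2, 0.2]
width: 0.0868
grip_force: 0.0
```

View pics/w1.png

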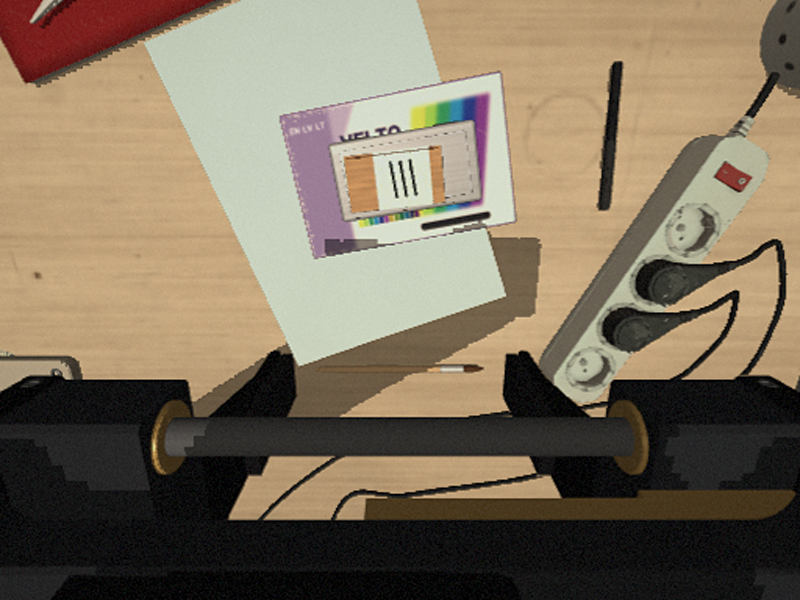

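The stack sits at about (400,170): carton corners (279,116), (500,71), (516,222), (315,258); tin about (330,145)-(480,200); charcoal box about (345,155)-(445,205). I'll enlarge it for a corner fit.

```bash
python3 - <<'E'
from h import *
save(cam("wrist"),"w1c",170,40,165,130,4.8)
E
```

```text
(no output)
```

View pics/w1c.png

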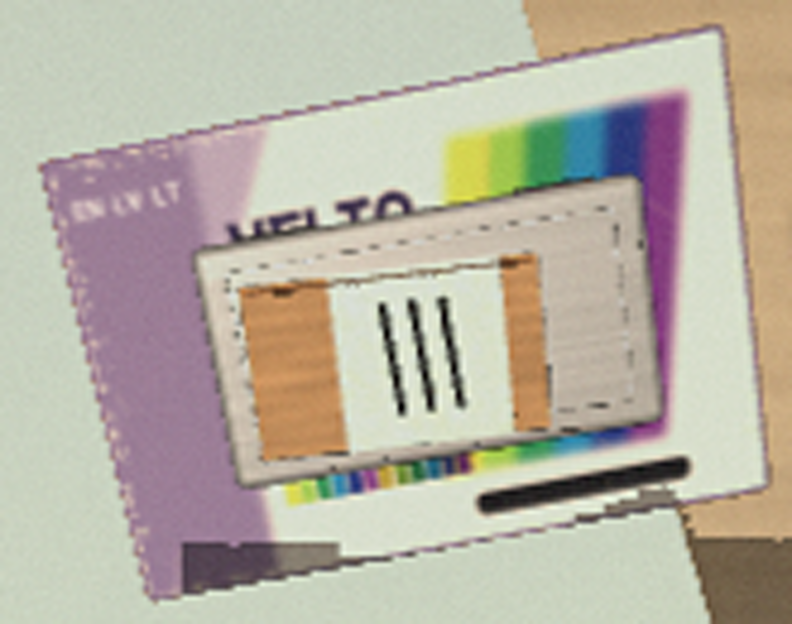

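Crop corners: carton (42,163),(720,28),(767,487),(155,600); tin (195,250),(640,178),(662,420),(242,487); charcoal (240,288),(537,255),(550,428),(262,460).

```bash
cat >> h.py <<'E'
def rect(P,lx,ly):  # P: corners in order TL,TR,BR,BL (as -x+y,+x+y,+x-y,-x-y) -> x,y,yaw
    L=np.array([[-lx,ly],[lx,ly],[lx,-ly],[-lx,-ly]])/2
    g=lambda q:(L@np.array([[np.cos(q[2]),np.sin(q[2])],[-np.sin(q[2]),np.cos(q[2])]])+q[:2]-P[:,:2]).ravel()
    s=least_squares(g,[*P[:,:2].mean(0),0.]);return np.round(s.x[:2],4),round(np.degrees(s.x[2]),1),"rms mm",round(1e3*np.sqrt(np.mean(s.fun**2)*2),1)
E
python3 - <<'E'
from h import *
w=cam("wrist");g=lambda p:np.array(p)/4.8+[170,40]-.4
for n,p,z,a,b in (("carton",[(42,163),(720,28),(767,487),(155,600)],.014,.178,.118),("tin",[(195,250),(640,178),(662,420),(242,487)],.038,.112,.06),("char",[(240,288),(537,255),(550,428),(262,460)],.060,.07,.04)):
    print(n,rect(ray(w,g(p),z),a,b))
E
```

```text
carton (array([0.4332, 0.2878]), np.float64(10.5), 'rms mm', np.float64(1.9))
tin (array([0.4368, 0.2867]), np.float64(8.7), 'rms mm', np.float64(1.6))
char (array([0.4278, 0.282 ]), np.float64(6.0), 'rms mm', np.float64(0.5))
```

```bash
python3 - <<'E'
from h import *
d=cam("side");c=cam("scene")
def cor(x,y,yaw,lx,ly,z):
    a=np.radians(yaw);u=np.array([np.cos(a),np.sin(a)]);v=np.array([-u[1],u[0]])
    return [[*(np.array([x,y])+i*lx/2*u+j*ly/2*v),z] for i,j in ((-1,1),(1,1),(1,-1),(-1,-1))]
for n,q in (("carton",(.4332,.2878,10.5,.178,.118,.014)),("char",(.4278,.282,6,.07,.04,.06))):
    print(n,"side",np.round(proj(d,cor(*q))/S).tolist(),"scene",np.round(proj(c,cor(*q))/S).tolist())
save(d,"d2",210,220,150,90,5.3)
E
```

```text
carton side [[512.0, 458.0], [357.0, 449.0], [367.0, 394.0], [500.0, 401.0]] scene [[154.0, 315.0], [216.0, 276.0], [268.0, 286.0], [211.0, 328.0]]
char side [[469.0, 401.0], [410.0, 395.0], [413.0, 378.0], [469.0, 383.0]] scene [[188.0, 284.0], [215.0, 269.0], [233.0, 273.0], [206.0, 288.0]]
```

View pics/d2.png

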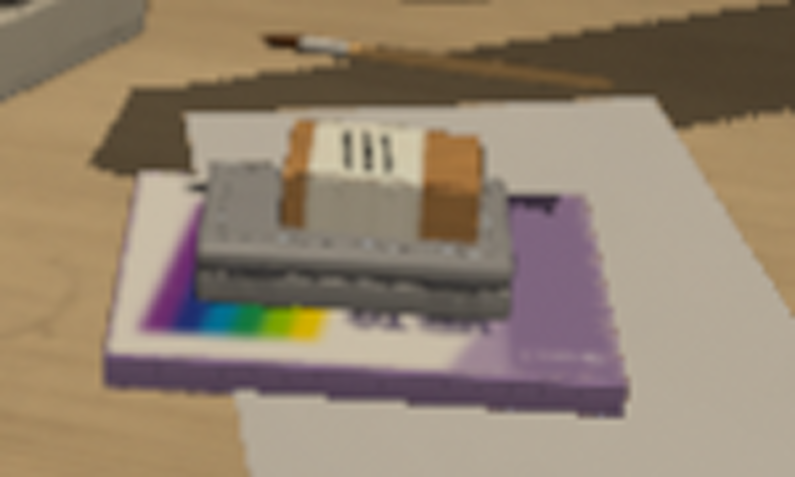

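The enlarged side view agrees with the wrist estimate: the near charcoal edge and the carton corner at crop (105,355) are within about 2 px of projection. Going for the charcoal box.

```bash
python3 -m pendant '[[-1,0.24,-0.01,0.1,0,0,0.09],[-1,0.24,-0.01,0.2,0,0,0.18],[-1,0.24,-0.01,0.3,0,0,0.27],[-1,0.24,-0.01,0.4,0,0,0.36],[-1,0.24,-0.01,0.42,0,0,0.45],[-1,0.24,-0.01,0.42,0,0,0.54],[-1,0.24,-0.01,0.42,0,0,0.62],[-1,0.24,-0.01,0.42,0,0,0.7]]'; python3 -m pendant '[[-1,0,0,0,0,0,0],[-1,0,0,0,0,0,0]]'; python3 - <<'E'
from h import *
print(r.read_state()["joint_positions"])
c=cam("wrist");save(c,"w3");print(proj(c,[[.4278,.282,.06]])/S)
E
```

```text
time: 2.42
ee_pos: [0.4274, 0.2817, 0.1104]
eef_rot: [0.999, 0.049, -0.0, 0.0]
ft_force: [0.3, -0.4, 0.9]
width: 0.0872
grip_force: 0.0
time: 2.68
ee_pos: [0.4272, 0.2819, 0.1105]
eef_rot: [0.999, 0.054, 0.0, 0.0]
ft_force: [0.2, -0.1, -0.0]
width: 0.0874
grip_force: 0.0
[-0.48105782  0.20835104 -0.21137053  1.89743719  0.05036991  1.04083855
 -2.17589223]
[[398.34161577 339.43183092]]
```

View pics/w3.png

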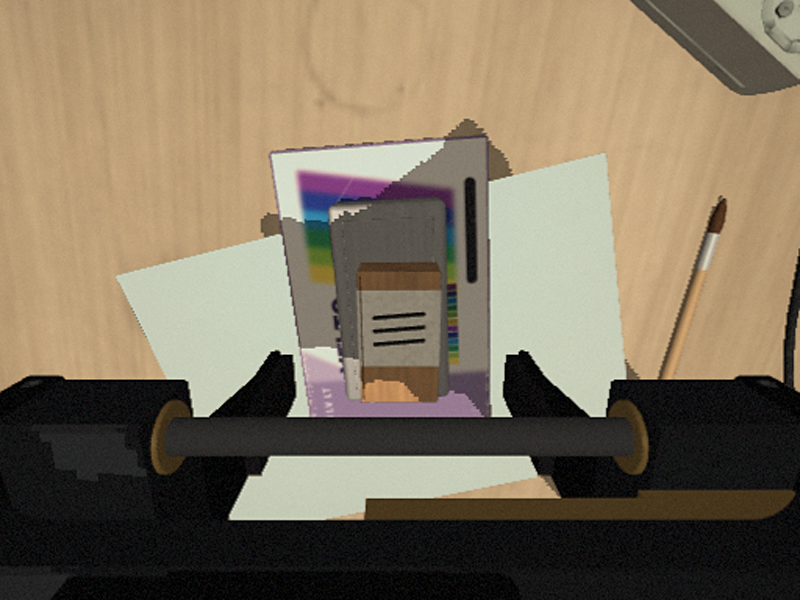

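The charcoal box is upright and centred between the fingers at (398,337). Descending to grip it.

```bash
python3 -m pendant '[[-1,0,0,0.1,0,0,0],[-1,0,0,0.18,0,0,0],[-1,0,0,0.183,0,0,0],[0.6,0,0,0.183,0,0,0],[1,0,0,0.183,0,0,0],[1,0,0,0.183,0,0,0],[1,0,0,0.183,0,0,0],[1,0,0,0.183,0,0,0]]' 15; python3 -m pendant '[[1,0,0,0,0,0,0],[1,0,0,-0.03,0,0,0],[1,0,0,-0.1,0,0,0],[1,0,0,-0.2,0,0,0],[1,0,0,-0.2,0,0,0]]'
```

```text
time: 3.72
ee_pos: [0.4271, 0.2821, 0.0558]
eef_rot: [0.999, 0.052, 0.0, -0.0]
ft_force: [0.5, 0.3, -1.3]
width: 0.045
grip_force: 0.0
time: 4.35
ee_pos: [0.4283, 0.2829, 0.1183]
eef_rot: [0.999, 0.052, 0.002, -0.001]
ft_force: [0.4, 0.2, -0.8]
width: 0.04
grip_force: 15.0
```

```bash
python3 -m pendant '[[1,-0.007,-0.2,0,0,0,0],[1,-0.007,-0.376,0.05,0,0,0],[1,-0.007,-0.376,0.22,0,0,0],[1,-0.007,-0.376,0.31,0,0,0],[1,-0.007,-0.376,0.331,0,0,0],[1,-0.007,-0.376,0.331,0,0,0],[-0.2,-0.007,-0.376,0.331,0,0,0],[-0.4,-0.007,-0.376,0.331,0,0,0]]'; python3 -m pendant '[[-0.3,0,0,0,0,0,0],[-0.4,0,0,-0.1,0,0,0],[-0.6,0,0,-0.3,0,0,0],[-1,0,0,-0.3,0,0,0]]'
```

```text
time: 5.35
ee_pos: [0.4134, 0.394, 0.0166]
eef_rot: [0.999, 0.052, 0.0, -0.0]
ft_force: [-0.2, -0.1, -0.6]
width: 0.0529
grip_force: 0.0
time: 5.85
ee_pos: [0.4152, 0.3962, 0.1113]
eef_rot: [0.999, 0.052, 0.003, -0.003]
ft_force: [0.1, 1.0, -0.4]
width: 0.0727
grip_force: 0.0
```

```bash
python3 -m pendant '[[-1,0.035,0.2,0,0,0,-0.02],[-1,0.035,0.37,0,0,0,-0.023],[-1,0.035,0.37,0,0,0,-0.023],[-1,0.035,0.37,0,0,0,-0.023]]'; python3 - <<'E'
from h import *
c=cam("wrist");save(c,"w4")
E
```

```text
time: 6.35
ee_pos: [0.4351, 0.285, 0.1062]
eef_rot: [0.997, 0.076, 0.0, -0.0]
ft_force: [0.6, 0.0, 0.4]
width: 0.0868
grip_force: 0.0
```

View pics/w4.png

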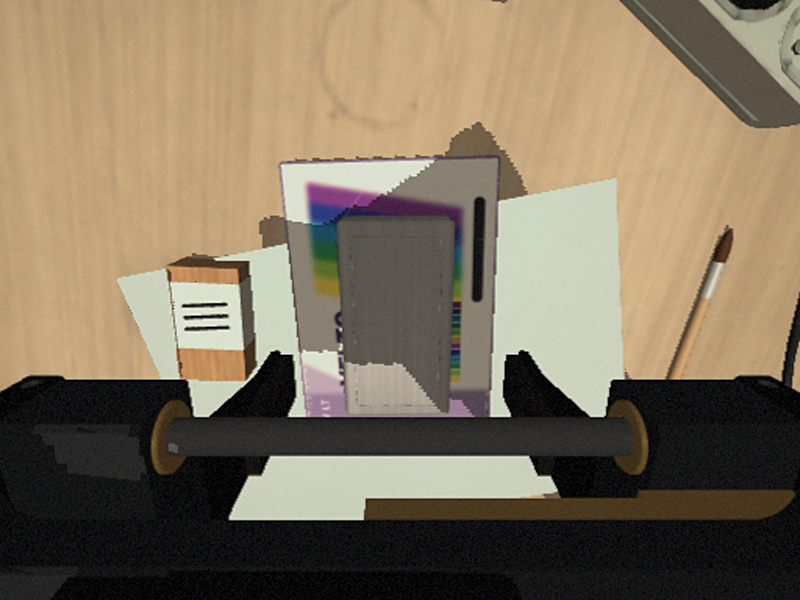

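Charcoal box stands upright on the table at (212,320); the tin is clear, top corners (338,218), (453,215), (447,412), (350,412).

```bash
python3 - <<'E'
from h import *
c=cam("wrist");P=ray(c,np.array([(350,412),(338,218),(453,215),(447,412)])*S,.038);print(rect(P,.112,.06))
P=ray(c,np.array([(180,380),(168,265),(248,262),(255,381)])*S,.022);print(rect(P,.07,.04),P[:,:2])
P=ray(c,np.array([(280,162),(497,156)])*S,.014);print(seg(*P),P)
print(seg(*ray(c,np.array([(731,229),(674,376)])*S,.004)))
print(r.read_state()["ee_pos"])
E
```

```text
(array([0.4383, 0.287 ]), np.float64(9.7), 'rms mm', np.float64(2.0))
(array([0.414 , 0.3906]), np.float64(6.8), 'rms mm', np.float64(2.9)) [[0.37497203 0.40931133]
 [0.445501   0.41599837]
 [0.45402898 0.37244021]
 [0.38133696 0.36467257]]
(array([0.5192, 0.3044]), np.float64(-79.6), np.float64(0.1149)) [[0.50883648 0.36089759 0.014     ]
 [0.5295416  0.24788055 0.014     ]]
(array([0.4641, 0.1033]), np.float64(-180.0), np.float64(0.0955))
[0.43475947 0.28586769 0.10623884]
```

```bash
python3 -m pendant '[[-1,0.01,-0.004,0.12,0,0,-0.005],[-1,0.01,-0.004,0.22,0,0,-0.005],[-1,0.01,-0.004,0.226,0,0,-0.005],[0.4,0.01,-0.004,0.226,0,0,-0.005],[0.6,0.01,-0.004,0.226,0,0,-0.005],[1,0.01,-0.004,0.226,0,0,-0.005],[1,0.01,-0.004,0.226,0,0,-0.005],[1,0.01,-0.004,0.226,0,0,-0.005]]' 25; python3 -m pendant '[[1,0,0,0,0,0,0],[1,0,0,-0.03,0,0,0],[1,0,0,-0.1,0,0,0],[1,0,0,-0.25,0,0,0],[1,0,0,-0.4,0,0,0],[1,0,0,-0.4,0,0,0]]'
```

```text
time: 7.45
ee_pos: [0.4384, 0.2866, 0.0393]
eef_rot: [0.997, 0.082, 0.001, -0.0]
ft_force: [-0.6, -0.8, 5.4]
width: 0.0598
grip_force: 25.0
time: 8.2
ee_pos: [0.4396, 0.2875, 0.1625]
eef_rot: [0.997, 0.082, 0.003, -0.002]
ft_force: [-0.2, 0.6, -1.6]
width: 0.0598
grip_force: 25.0
```

```bash
python3 -m pendant '[[1,0.005,0.12,-0.1,0,0,-0.085],[1,0.01,0.3,-0.2,0,0,-0.17],[1,0.02,0.5,-0.3,0,0,-0.255],[1,0.03,0.7,-0.3,0,0,-0.34],[1,0.04,0.9,-0.3,0,0,-0.425],[1,0.04,0.98,-0.3,0,0,-0.51],[1,0.04,0.985,-0.3,0,0,-0.59],[1,0.04,0.985,-0.3,0,0,-0.67]]'; python3 -m pendant '[[1,0,0,0,0,0,0]]'
```

```text
time: 9.2
ee_pos: [0.4974, -0.0043, 0.2475]
eef_rot: [0.711, 0.704, -0.001, -0.001]
ft_force: [0.4, 0.5, -0.7]
width: 0.06
grip_force: 25.0
time: 9.32
ee_pos: [0.4974, -0.0034, 0.2477]
eef_rot: [0.713, 0.701, -0.001, -0.0]
ft_force: [0.3, 0.4, -0.9]
width: 0.06
grip_force: 25.0
```

```bash
python3 -m pendant '[[1,-0.2,-0.05,0,0,0,-0.008],[1,-0.4,-0.1,0,0,0,-0.008],[1,-0.6,-0.15,0,0,0,-0.008],[1,-0.8,-0.2,0,0,0,-0.008],[1,-1,-0.22,0,0,0,-0.008],[1,-1,-0.22,0,0,0,-0.008]]'; python3 -m pendant '[[1,-0.2,0,0,0,0,0],[1,-0.4,0,0,0,0,0],[1,-0.5,0,0,0,0,0],[1,-0.5,0,0,0,0,0],[1,-0.5,0,0,0,0,0]]'; python3 - <<'E'
from h import *
c=cam("wrist");save(c,"w5")
print(r.read_state()["joint_positions"])
E
```

```text
time: 10.07
ee_pos: [0.4253, -0.3068, 0.248]
eef_rot: [0.711, 0.704, -0.001, 0.0]
ft_force: [0.6, 0.5, -0.9]
width: 0.0596
grip_force: 25.0
time: 10.7
ee_pos: [0.4286, -0.4508, 0.248]
eef_rot: [0.707, 0.708, 0.0, -0.001]
ft_force: [0.3, 0.3, -0.4]
width: 0.0594
grip_force: 25.0
[ 0.42920075  0.32843596  0.39560971  1.47237304 -0.12825659  1.36695006
  0.83433151]
```

View pics/w5.png

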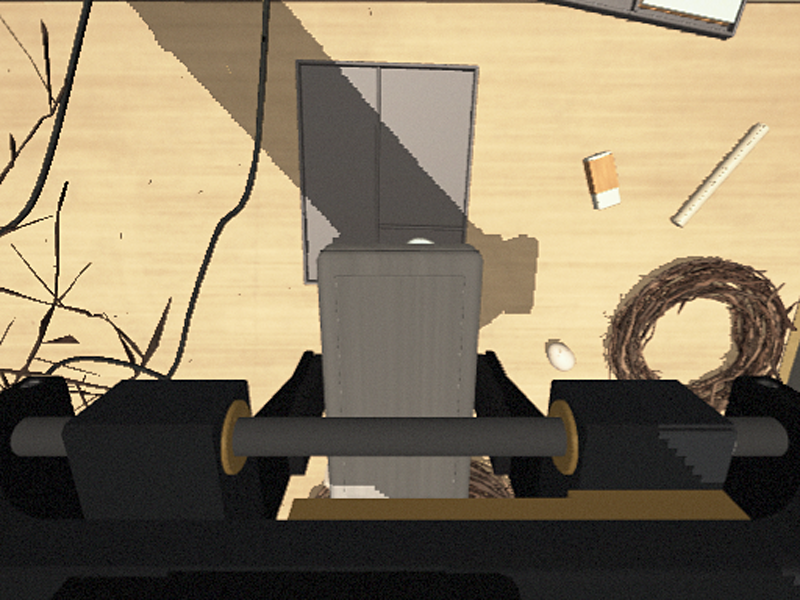

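Paint tray: top corners (296,61) and (479,66), left wall down to (305,283), divider (380,66), cross wall (381,226)-(465,229). Eraser corners (585,157), (608,152), (621,204), (598,209).

```bash
python3 - <<'E'
from h import *
np.set_printoptions(precision=4,suppress=True)
c=cam("wrist");f=lambda p,z:ray(c,np.array(p)*S,z)
a=f([(296,61),(479,66),(305,283),(380,66),(381,226),(465,229)],.011);print(a[:,:2])
print("top",seg(a[0],a[1]),"left",seg(a[2],a[0]),"cross",seg(a[4],a[5]))
e=f([(585,157),(608,152),(621,204),(598,209)],.013);print("eraser",e[:,:2],rect(e,.02,.046))
print("glue",seg(*f([(676,222),(763,127)],.005)))
print("ee",r.read_state()["ee_pos"])
# draw tray from first wrist picture
w=dict(c);w["rvec"]=np.array([-2.83435255,-1.83817786e-3,2.37547371e-3]);w["tvec"]=np.array([-0.62465695,-0.03738569,0.39241819]);w["R"]=cv2.Rodrigues(w["rvec"])[0]
d=ray(w,np.array([(338,350),(496,376),(470,498),(318,488),(332,414),(407,418)])*S,.011);print("draw",d[:,:2],seg(d[0],d[1]),seg(d[3],d[0]))
print("stick",ray(w,np.array([(193,357),(219,401)])*S,.010)[:,:2])
E
```

```text
[[ 0.3466 -0.289 ]
 [ 0.4926 -0.2921]
 [ 0.3424 -0.4722]
 [ 0.4135 -0.2924]
 [ 0.4131 -0.4196]
 [ 0.4878 -0.422 ]]
top (array([ 0.4196, -0.2906]), np.float64(-1.2), np.float64(0.1461)) left (array([ 0.3445, -0.3806]), np.float64(88.7), np.float64(0.1833)) cross (array([ 0.4505, -0.4208]), np.float64(-1.8), np.float64(0.0747))
eraser [[ 0.5857 -0.3609]
 [ 0.6045 -0.3568]
 [ 0.6222 -0.3995]
 [ 0.6028 -0.4039]] (array([ 0.6038, -0.3803]), np.float64(20.6), 'rms mm', np.float64(1.6))
glue (array([ 0.7072, -0.3759]), np.float64(54.0), np.float64(0.0987))
ee [ 0.4287 -0.4507  0.2485]
draw [[ 0.5676 -0.0835]
 [ 0.718  -0.1104]
 [ 0.7004 -0.254 ]
 [ 0.54   -0.2415]
 [ 0.5588 -0.1524]
 [ 0.633  -0.1568]] (array([ 0.6428, -0.097 ]), np.float64(-10.1), np.float64(0.1527)) (array([ 0.5538, -0.1625]), np.float64(80.1), np.float64(0.1604))
stick [[ 0.4295 -0.0915]
 [ 0.4483 -0.1387]]
```

```bash
python3 - <<'E'
from h import *
c=cam("wrist");print(proj(c,[[.4287+s,-.4507+.056,.2472] for s in (-.03,.03)])/S)
E
python3 -m pendant '[[1,0.15,0.04,0.05,0,0,0.011],[1,0.313,0.073,0.15,0,0,0.011],[1,0.313,0.073,0.35,0,0,0.011],[1,0.313,0.073,0.5,0,0,0.011],[1,0.313,0.073,0.62,0,0,0.011],[1,0.313,0.073,0.68,0,0,0.011],[1,0.313,0.073,0.68,0,0,0.011],[1,0.313,0.073,0.68,0,0,0.011]]'
```

```text
[[312.43906957 246.19772946]
 [484.08729517 246.87933329]]
time: 11.85
ee_pos: [0.4505, -0.3589, 0.0462]
eef_rot: [0.714, 0.7, 0.0, 0.001]
ft_force: [-1.1, -1.3, 0.2]
width: 0.0598
grip_force: 25.0
```

```bash
python3 -m pendant '[[1,0.004,0.001,0.03,0,0,0],[1,0.004,0.001,0.05,0,0,0],[1,0.004,0.001,0.055,0,0,0],[1,0.004,0.001,0.055,0,0,0]]'; python3 -m pendant '[[-0.5,0,0,0,0,0,0],[-0.6,0,0,0,0,0,0],[-0.6,0,0,0,0,0,0],[-0.6,0,0,-0.15,0,0,0],[-0.6,0,0,-0.4,0,0,0],[-0.8,0,0,-0.6,0,0,0],[-1,0,0,-0.6,0,0,0]]'
```

```text
time: 12.35
ee_pos: [0.4498, -0.3569, 0.0283]
eef_rot: [0.714, 0.7, 0.0, -0.0]
ft_force: [-1.8, 2.2, 5.6]
width: 0.0601
grip_force: 25.0
time: 13.22
ee_pos: [0.4514, -0.3586, 0.2129]
eef_rot: [0.715, 0.7, 0.001, 0.004]
ft_force: [0.2, 0.7, -1.0]
width: 0.0811
grip_force: 0.0
```

```bash
python3 -m pendant '[[-0.6,-0.03,0.2,0,0,0,-0.08],[-0.3,-0.066,0.4,0.1,0,0,-0.16],[-0.2,-0.066,0.515,0.25,0,0,-0.183],[-0.2,-0.066,0.515,0.4,0,0,-0.183],[-0.2,-0.066,0.515,0.5,0,0,-0.183],[-0.2,-0.066,0.515,0.5,0,0,-0.183],[-0.2,-0.066,0.515,0.5,0,0,-0.183]]'; python3 - <<'E'
from h import *
c=cam("wrist");save(c,"w6")
E
```

```text
time: 14.1
ee_pos: [0.6044, -0.3806, 0.0593]
eef_rot: [0.568, 0.823, 0.0, 0.001]
ft_force: [0.2, -0.3, 1.3]
width: 0.0524
grip_force: 0.0
```

View pics/w6.png

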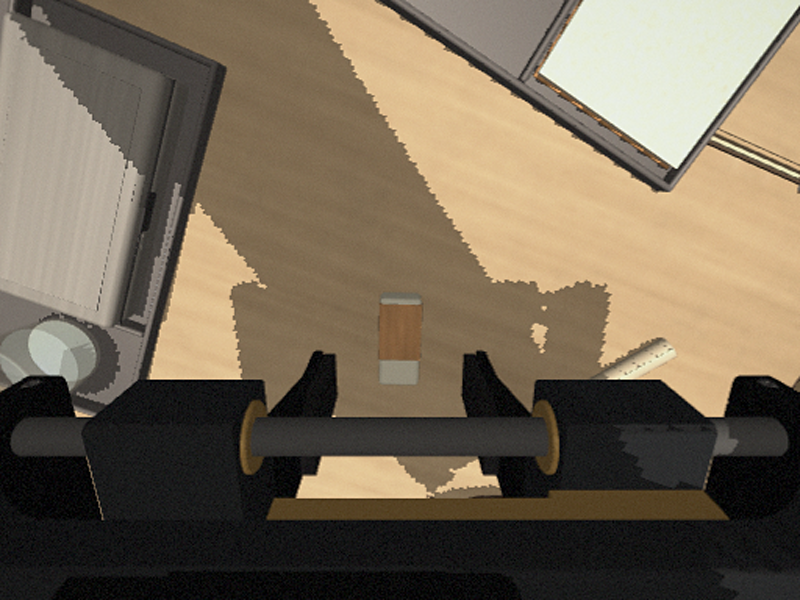

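The eraser is aligned between the fingers at (400,340); the tin lies flat in its compartment clear of the walls; draw tray's corner is at (668,190) with edge running to (380,0).

```bash
python3 - <<'E'
from h import *
np.set_printoptions(precision=4,suppress=True)
c=cam("wrist");f=lambda p,z:ray(c,np.array(p)*S,z)
print("er",f([(378,296),(422,296),(418,384),(381,384)],.013)[:,:2].mean(0))
p=f([(383,0),(668,188),(800,18)],.011);print(p[:,:2],seg(p[0],p[1]),seg(p[1],p[2]))
E
python3 -m pendant '[[-0.2,0,0,0.08,0,0,0],[-0.2,0,0,0.14,0,0,0],[0.2,0,0,0.14,0,0,0],[0.6,0,0,0.14,0,0,0],[1,0,0,0.14,0,0,0],[1,0,0,0.14,0,0,0],[1,0,0,0.14,0,0,0]]' 12;python3 -m pendant '[[1,0,0,-0.03,0,0,0],[1,0,0,-0.1,0,0,0],[1,0,0,-0.25,0,0,0],[1,0,0,-0.3,0,0,0],[1,0,0,-0.3,0,0,0]]'
```

```text
er [ 0.6053 -0.3799]
[[ 0.5479 -0.2476]
 [ 0.6905 -0.2699]
 [ 0.7049 -0.1943]] (array([ 0.6192, -0.2587]), np.float64(-8.9), np.float64(0.1443)) (array([ 0.6977, -0.2321]), np.float64(79.3), np.float64(0.0769))
time: 15.08
ee_pos: [0.604, -0.3802, 0.0163]
eef_rot: [0.568, 0.823, 0.0, 0.0]
ft_force: [-0.6, 0.5, 0.6]
width: 0.0202
grip_force: 12.0
time: 15.7
ee_pos: [0.6047, -0.3806, 0.1081]
eef_rot: [0.568, 0.823, 0.0, 0.002]
ft_force: [0.4, 0.1, -0.7]
width: 0.0199
grip_force: 12.0
```

```bash
python3 -m pendant '[[1,0.2,0.07,0,0,0,0.08],[1,0.4,0.14,0,0,0,0.16],[1,0.6,0.2,0,0,0,0.24],[1,0.8,0.27,0,0,0,0.253],[1,0.804,0.273,0.1,0,0,0.253],[1,0.804,0.273,0.2,0,0,0.253],[1,0.804,0.273,0.22,0,0,0.253],[1,0.804,0.273,0.22,0,0,0.253]]';python3 -m pendant '[[1,0,0,0.04,0,0,0],[1,0,0,0.065,0,0,0],[1,0,0,0.065,0,0,0],[0.4,0,0,0.065,0,0,0],[0.31,0,0,0.065,0,0,0],[0.31,0,0,0,0,0,0],[0,0,0,-0.3,0,0,0],[0,0,0,-0.5,0,0,0]]'
```

```text
time: 16.7
ee_pos: [0.5946, -0.1259, 0.0398]
eef_rot: [0.764, 0.645, -0.0, -0.0]
ft_force: [0.6, 0.5, 0.0]
width: 0.0201
grip_force: 12.0
time: 17.7
ee_pos: [0.5948, -0.1258, 0.1682]
eef_rot: [0.764, 0.645, 0.0, 0.0]
ft_force: [1.1, 0.2, 0.5]
width: 0.0405
grip_force: 0.0
```

```bash
python3 -m pendant '[[-0.2,-0.13,-0.2,0,0,0,-0.085],[-0.2,-0.264,-0.394,0,0,0,-0.17],[-0.2,-0.264,-0.394,0,0,0,-0.25],[-0.2,-0.264,-0.394,0,0,0,-0.28],[-0.2,-0.264,-0.394,0,0,0,-0.28],[-0.2,-0.264,-0.394,0,0,0,-0.28]]'; python3 - <<'E'
from h import *
c=cam("wrist");save(c,"w7")
E
```

```text
time: 18.45
ee_pos: [0.4656, -0.1839, 0.1657]
eef_rot: [0.545, 0.838, 0.0, 0.0]
ft_force: [0.3, 0.2, -0.4]
width: 0.0521
grip_force: 0.0
```

View pics/w7.png

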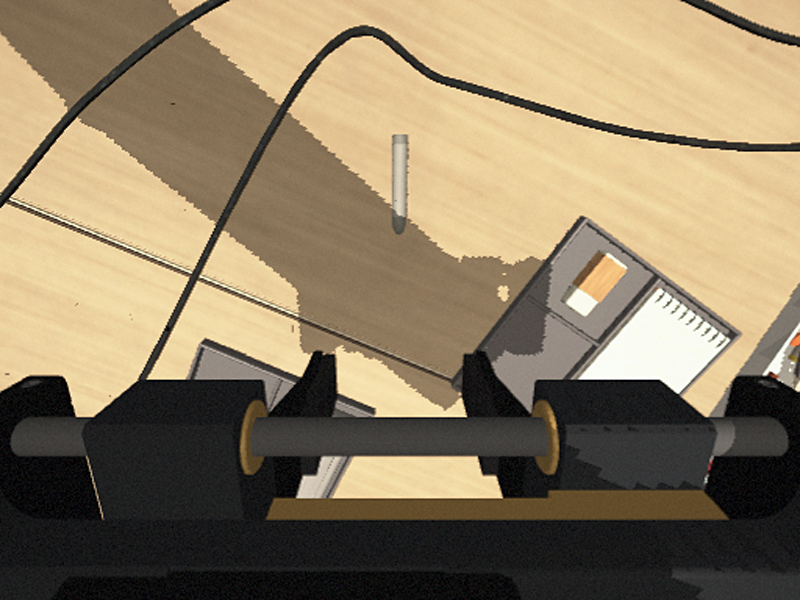

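Eraser sits in the shorter compartment; the stick runs (400,135)-(399,233). The cable is clear at around (290,100).

```bash
python3 - <<'E'
from h import *
c=cam("wrist");f=lambda p,z:ray(c,np.array(p)*S,z)
print(seg(*f([(400,135),(399,233)],.006)))
ca=f([(290,100),(300,85),(265,140)],.003)[:,:2];print(ca)
s=r.read_state();print(s["ee_pos"],R.from_quat(s["eef_rot"]).as_matrix()[:,1])
E
```

```text
(array([ 0.4383, -0.1205]), np.float64(-66.6), np.float64(0.0653))
[[ 0.35035373 -0.10012639]
 [ 0.35328508 -0.08903151]
 [ 0.34327968 -0.13031652]]
[ 0.46546554 -0.18386649  0.16529679] [9.13768379e-01 4.06235544e-01 1.80455264e-04]
```

```bash
python3 -m pendant '[[0,0.12,0.003,0.1,0,0,0.005],[0.1,0.23,0.003,0.25,0,0,0.005],[0.1,0.23,0.003,0.4,0,0,0.005],[0.1,0.23,0.003,0.49,0,0,0.005],[0.1,0.23,0.003,0.496,0,0,0.005],[0.6,0.23,0.003,0.496,0,0,0.005],[1,0.23,0.003,0.496,0,0,0.005],[1,0.23,0.003,0.496,0,0,0.005]]' 10;python3 -m pendant '[[1,0,0,0,0,0,0],[1,0,0,0,0,0,0],[1,0,0,-0.05,0,0,0],[1,0,0,-0.2,0,0,0],[1,0,0,-0.3,0,0,0],[1,0,0,-0.3,0,0,0]]'
```

```text
time: 19.55
ee_pos: [0.4382, -0.1206, 0.0166]
eef_rot: [0.549, 0.836, 0.0, 0.0]
ft_force: [0.2, -0.3, 1.3]
width: 0.017
grip_force: 0.0
time: 20.3
ee_pos: [0.4396, -0.1209, 0.1092]
eef_rot: [0.549, 0.836, 0.001, 0.002]
ft_force: [0.7, 0.6, -0.6]
width: 0.0085
grip_force: 10.0
```

```bash
python3 -m pendant '[[1,-0.15,0.11,0,0,0,0.085],[1,-0.3,0.22,0,0,0,0.17],[1,-0.443,0.331,0,0,0,0.25],[1,-0.443,0.331,0.1,0,0,0.277],[1,-0.443,0.331,0.2,0,0,0.277],[1,-0.443,0.331,0.22,0,0,0.277],[1,-0.443,0.331,0.22,0,0,0.277]]';python3 -m pendant '[[1,0,0,0.04,0,0,0],[1,0,0,0.066,0,0,0],[1,0,0,0.066,0,0,0],[0.6,0,0,0.066,0,0,0],[0.35,0,0,0.066,0,0,0],[0.35,0,0,0,0,0,0],[0.35,0,0,-0.2,0,0,0],[0,0,0,-0.4,0,0,0]]'
```

```text
time: 21.18
ee_pos: [0.5818, -0.2031, 0.0405]
eef_rot: [0.765, 0.644, -0.0, -0.0]
ft_force: [-0.2, -0.0, 1.6]
width: 0.0086
grip_force: 10.0
time: 22.18
ee_pos: [0.5817, -0.2032, 0.1633]
eef_rot: [0.765, 0.644, 0.0, 0.0]
ft_force: [1.2, -0.3, 0.6]
width: 0.0324
grip_force: 0.0
```

```bash
python3 -m pendant '[[0,0.15,-0.1,0,0,0,0.085],[0,0.3,-0.2,0,0,0,0.17],[0,0.45,-0.33,0,0,0,0.255],[0,0.6,-0.44,0,0,0,0.34],[0,0.75,-0.55,0.05,0,0,0.425],[0,0.919,-0.665,0.1,0,0,0.51],[0,0.919,-0.665,0.17,0,0,0.595],[0,0.919,-0.665,0.17,0,0,0.668]]';python3 -m pendant '[[0,0,0,0,0,0,0]]'; python3 - <<'E'
from h import *
c=cam("wrist");save(c,"w8");s=r.read_state();print(s["joint_positions"],s["ee_pos"])
E
```

```text
time: 23.18
ee_pos: [0.4309, 0.1041, 0.109]
eef_rot: [1.0, 0.015, -0.001, 0.0]
ft_force: [0.1, -0.7, 0.7]
width: 0.0435
grip_force: 0.0
time: 23.3
ee_pos: [0.4328, 0.1027, 0.1104]
eef_rot: [1.0, 0.017, 0.001, -0.0]
ft_force: [-0.9, 0.4, 1.2]
width: 0.0433
grip_force: 0.0
[-0.58652856  0.04700473  0.25837046  2.08058282 -0.0142835   1.01380083
 -1.85418233] [0.43302516 0.10254954 0.11041568]
```

View pics/w8.png

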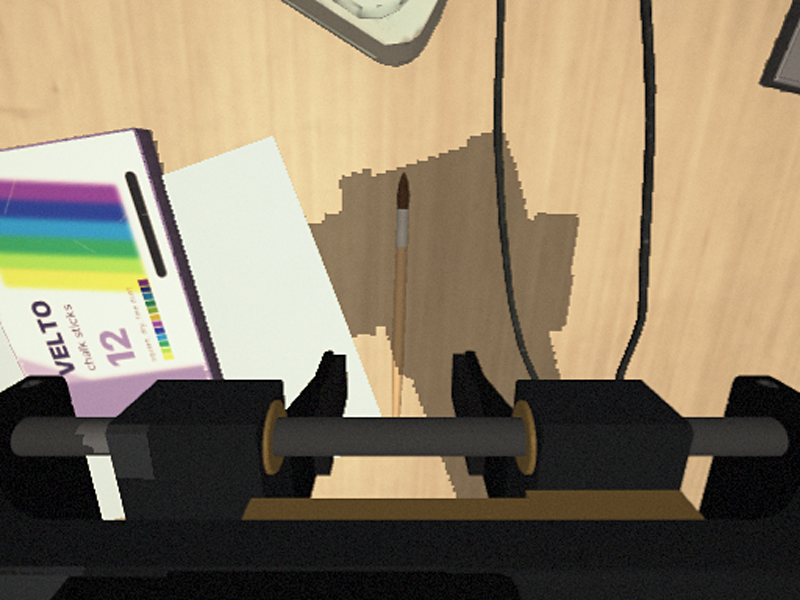

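Brush is centred between the fingers, tip at (403,175), and the cable at (510,300) is well clear.

```bash
python3 -m pendant '[[0.2,0,0,0.12,0,0,0],[0.3,0,0,0.27,0,0,0],[0.3,0,0,0.315,0,0,0],[0.3,0,0,0.315,0,0,0],[0.7,0,0,0.315,0,0,0],[1,0,0,0.315,0,0,0],[1,0,0,0.315,0,0,0],[1,0,0,0.315,0,0,0]]' 15;python3 -m pendant '[[1,0,0,0,0,0,0],[1,0,0,-0.05,0,0,0],[1,0,0,-0.2,0,0,0],[1,0,0,-0.4,0,0,0],[1,0,0,-0.5,0,0,0],[1,0,0,-0.5,0,0,0]]'
```

```text
time: 24.35
ee_pos: [0.4327, 0.1027, 0.0151]
eef_rot: [1.0, 0.017, 0.0, -0.0]
ft_force: [-2.0, -0.7, 4.5]
width: 0.0064
grip_force: 14.9
time: 25.1
ee_pos: [0.4338, 0.1031, 0.1678]
eef_rot: [1.0, 0.017, 0.002, -0.001]
ft_force: [-0.1, 0.3, -0.7]
width: 0.0063
grip_force: 15.0
```

```bash
python3 -m pendant '[[1,0.03,0.1,0,0,0,-0.09],[1,0.06,0.2,0,0,0,-0.18],[1,0.09,0.35,0,0,0,-0.27],[1,0.12,0.5,0,0,0,-0.36],[1,0.137,0.65,0,0,0,-0.45],[1,0.137,0.8,0,0,0,-0.54],[1,0.137,0.87,0,0,0,-0.63],[1,0.137,0.87,0,0,0,-0.723]]';python3 -m pendant '[[1,0,0,0,0,0,0],[1,-0.15,-0.07,0,0,0,0],[1,-0.3,-0.14,0,0,0,0],[1,-0.45,-0.2,0,0,0,0],[1,-0.6,-0.27,0,0,0,0],[1,-0.758,-0.331,0.1,0,0,0],[1,-0.758,-0.331,0.25,0,0,0],[1,-0.758,-0.331,0.35,0,0,0]]'; python3 -m pendant '[[1,0,0,0,0,0,0]]';python3 - <<'E'
from h import *
c=cam("wrist");save(c,"w9");s=r.read_state();print(s["ee_pos"],s["joint_positions"],R.from_quat(s["eef_rot"]).as_matrix()[:,1])
E
```

```text
time: 26.1
ee_pos: [0.4812, -0.1593, 0.164]
eef_rot: [0.744, 0.668, -0.001, -0.0]
ft_force: [-0.5, 0.7, 0.1]
width: 0.0066
grip_force: 15.0
time: 27.1
ee_pos: [0.3577, -0.3714, 0.0577]
eef_rot: [0.747, 0.665, -0.0, -0.001]
ft_force: [0.4, 1.8, -0.1]
width: 0.006
grip_force: 15.0
time: 27.22
ee_pos: [0.3574, -0.3706, 0.0578]
eef_rot: [0.746, 0.666, -0.001, -0.002]
ft_force: [-0.5, -0.6, -0.1]
width: 0.0069
grip_force: 15.0
[ 0.35833539 -0.37145165  0.05948526] [ 0.11801731  0.32565647  0.68651258  1.96593096 -0.25341248  0.93764581
  0.8183382 ] [ 0.99369788 -0.11207565 -0.00188958]
```

View pics/w9.png

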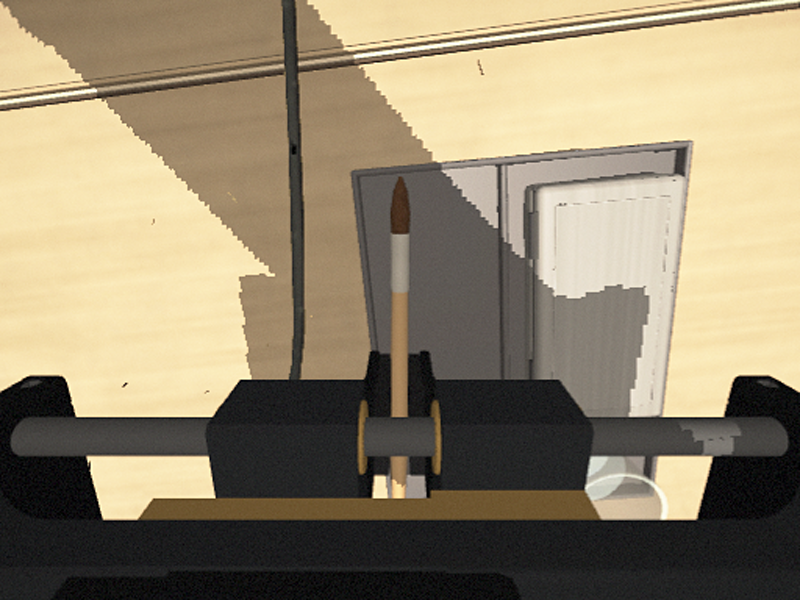

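Brush held straight, tip at (400,178); tray corners (353,172) and (690,143), channel divider at (500,165); the turn came up about 5° short, so I'll correct it.

```bash
python3 - <<'E'
from h import *
np.set_printoptions(precision=4,suppress=True)
c=cam("wrist");f=lambda p,z:ray(c,np.array(p)*S,z)[:,:2]
p=f([(353,172),(690,143),(500,165)],.011);print(p,(p[0]+p[1])/2)
s=r.read_state();print(s["ee_pos"],"tip rel",f([(400,178)],.059-.011)-s["ee_pos"][:2])
t=f([(530,188),(685,178)],.027);print("tin top edge",t,t.mean(0))
E
python3 -m pendant '[[1,-0.029,0.072,0,0,0,-0.043],[1,-0.029,0.072,0,0,0,-0.043],[1,-0.029,0.072,0.05,0,0,-0.043],[1,-0.029,0.072,0.05,0,0,-0.043]]'
```

```text
[[ 0.3477 -0.2896]
 [ 0.4928 -0.2937]
 [ 0.4116 -0.2938]] [ 0.4202 -0.2916]
[ 0.359  -0.372   0.0605] tip rel [[0.0089 0.0788]]
tin top edge [[ 0.4198 -0.3036]
 [ 0.4818 -0.3065]] [ 0.4508 -0.3051]
time: 27.82
ee_pos: [0.3782, -0.3822, 0.0437]
eef_rot: [0.714, 0.7, -0.0, -0.001]
ft_force: [-0.2, 1.2, -0.7]
width: 0.0061
grip_force: 15.0
```

```bash
python3 -m pendant '[[1,0,0,0.05,0,0,0],[1,0,0,0.083,0,0,0],[1,0,0,0.083,0,0,0],[0.7,0,0,0.083,0,0,0],[0.45,0,0,0.083,0,0,0],[0.45,0,0,0,0,0,0],[0.45,0,0,-0.2,0,0,0],[0,0,0,-0.5,0,0,0]]'
```

```text
time: 28.82
ee_pos: [0.3788, -0.3828, 0.1689]
eef_rot: [0.714, 0.7, -0.0, -0.0]
ft_force: [1.8, -0.0, -0.4]
width: 0.0281
grip_force: 0.0
```

```bash
python3 -m pendant '[[0,0.1,0.1,0,0,0,0.085],[-0.3,0.25,0.2,0,0,0,0.17],[-0.4,0.4,0.3,0,0,0,0.255],[-0.4,0.55,0.35,0,0,0,0.34],[-0.4,0.7,0.35,0,0,0,0.425],[-0.4,0.85,0.35,0,0,0,0.51],[-0.4,1,0.35,0,0,0,0.6],[-0.4,1,0.35,0,0,0,0.689]]';python3 -m pendant '[[-0.4,0,0,0,0,0,0],[-0.4,0.03,-0.2,0,0,0,0],[-0.4,0.06,-0.4,0,0,0,0],[-0.4,0.08,-0.6,0,0,0,0],[-0.4,0.098,-0.8,0,0,0,0],[-0.4,0.098,-0.93,0,0,0,0],[-0.4,0.098,-0.93,0,0,0,0]]'; python3 -m pendant '[[-0.4,0,0,0,0,0,0]]';python3 - <<'E'
from h import *
s=r.read_state();m=R.from_quat(s["eef_rot"]).as_matrix();d=np.array([.4135,.393,.12])-s["ee_pos"]
print(s["joint_positions"],np.degrees(np.arctan2(m[1,1],m[0,1])),m.T@d/.3)
E
```

```text
time: 29.82
ee_pos: [0.4903, -0.0815, 0.1674]
eef_rot: [0.997, 0.072, 0.0, -0.001]
ft_force: [-0.2, -0.6, 0.6]
width: 0.061
grip_force: 0.0
time: 30.7
ee_pos: [0.4783, 0.1975, 0.1671]
eef_rot: [0.997, 0.077, -0.0, -0.0]
ft_force: [-0.4, -0.9, -1.1]
width: 0.0609
grip_force: 0.0
time: 30.82
ee_pos: [0.4793, 0.1936, 0.1673]
eef_rot: [0.997, 0.073, 0.0, 0.0]
ft_force: [0.2, 0.4, -0.5]
width: 0.0609
grip_force: 0.0
[-0.88357583  0.14596462  0.44945226  1.85676191 -0.06855447  1.15408135
 -1.83494096] -81.61403820629621 [-0.12008991 -0.68966485  0.15724977]
```

```bash
python3 -m pendant '[[-0.15,-0.04,-0.2,0,0,0,0.02],[-0.15,-0.08,-0.4,0,0,0,0.02],[-0.15,-0.12,-0.6,0.05,0,0,0.02],[-0.15,-0.12,-0.69,0.15,0,0,0.02],[-0.15,-0.12,-0.69,0.157,0,0,0.02],[-0.15,-0.12,-0.69,0.157,0,0,0.02],[-0.15,-0.12,-0.69,0.157,0,0,0.02]]'; python3 - <<'E'
from h import *
c=cam("wrist");save(c,"w10")
im=cv2.cvtColor(c["pixels"],cv2.COLOR_RGB2HSV);m=cv2.inRange(im,(5,110,60),(18,255,255));m[235:]=0
n,l,st,ce=cv2.connectedComponentsWithStats(m);print([(s[4],ce[i]/S,ray(c,[ce[i]],.022)[0,:2]) for i,s in enumerate(st) if i and s[4]>150])
print(r.read_state()["ee_pos"])
E
```

```text
time: 31.7
ee_pos: [0.4148, 0.3934, 0.1214]
eef_rot: [0.999, 0.05, 0.001, -0.0]
ft_force: [-0.7, -0.2, 0.1]
width: 0.0496
grip_force: 0.0
[(np.int32(401), array([28.49127182, 37.87016833]), array([0.53980353, 0.59456063])), (np.int32(563), array([397.06094583, 259.169627  ]), array([0.44534295, 0.39747613])), (np.int32(755), array([397.8580298 , 348.36506623]), array([0.38904383, 0.39128698]))]
[0.4144953  0.39368137 0.12134721]
```

```bash
python3 -m pendant '[[-0.15,0,0,0.15,0,0,0],[-0.15,0,0,0.3,0,0,0],[-0.15,0,0,0.345,0,0,0],[-0.15,0,0,0.345,0,0,0],[0.3,0,0,0.345,0,0,0],[1,0,0,0.345,0,0,0],[1,0,0,0.345,0,0,0]]' 15; python3 -m pendant '[[1,0,0,0,0,0,0],[1,0,0,-0.05,0,0,0],[1,0,0,-0.2,0,0,0],[1,0,0,-0.25,0,0,0],[1,0,0,-0.25,0,0,0],[1,0,0,-0.25,0,0,0]]'; python3 - <<'E'
from h import *
s=r.read_state();m=R.from_quat(s["eef_rot"]).as_matrix();d=np.array([.432,.288,.06])-s["ee_pos"]
print(s["ee_pos"],np.degrees(np.arctan2(m[1,1],m[0,1])),m.T@d/.3)
E
```

```text
time: 32.62
ee_pos: [0.4139, 0.3954, 0.0182]
eef_rot: [0.999, 0.052, 0.001, -0.001]
ft_force: [-1.1, -1.7, 6.5]
width: 0.04
grip_force: 15.0
time: 33.38
ee_pos: [0.4125, 0.3943, 0.0906]
eef_rot: [0.999, 0.052, -0.001, 0.001]
ft_force: [0.4, -0.8, -1.0]
width: 0.0402
grip_force: 15.0
[0.41252655 0.39431775 0.09063087] -84.06052486371051 [0.02801363 0.35909856 0.10245008]
```

```bash
python3 -m pendant '[[1,0.014,0.18,0,0,0,-0.02],[1,0.028,0.359,0,0,0,-0.037],[1,0.028,0.359,0.08,0,0,-0.037],[1,0.028,0.359,0.102,0,0,-0.037],[1,0.028,0.359,0.102,0,0,-0.037],[1,0.028,0.359,0.102,0,0,-0.037]]'; python3 -m pendant '[[1,0,0,0.06,0,0,0],[1,0,0,0.09,0,0,0],[1,0,0,0.09,0,0,0],[1,0,0,0.09,0,0,0]]'
```

```text
time: 34.12
ee_pos: [0.4326, 0.2893, 0.0614]
eef_rot: [0.996, 0.091, 0.0, -0.0]
ft_force: [-0.1, -0.5, -1.0]
width: 0.0397
grip_force: 15.0
time: 34.62
ee_pos: [0.4326, 0.2884, 0.0341]
eef_rot: [0.996, 0.09, -0.0, 0.0]
ft_force: [-0.2, -0.9, -0.1]
width: 0.0397
grip_force: 15.0
```

Lower 1 mm more, release, lift well clear and look.

```bash
python3 -m pendant '[[1,0,0,0.004,0,0,0],[1,0,0,0.004,0,0,0],[0,0,0,0.004,0,0,0],[-0.2,0,0,0.004,0,0,0],[-0.25,0,0,0.004,0,0,0],[-0.25,0,0,-0.1,0,0,0],[-0.3,0,0,-0.3,0,0,0],[-0.3,0,0,-0.5,0,0,0]]'; python3 -m pendant '[[-0.3,-0.2,0,-0.1,0,0,0],[-0.3,-0.2,0,-0.1,0,0,0],[-0.3,-0.2,0,-0.1,0,0,0],[-0.3,-0.2,0,-0.1,0,0,0]]'; python3 - <<'E'
from h import *
w=cam("wrist");c=cam("scene")
a=cv2.resize(w["pixels"][0:240,130:400],None,fx=1.5,fy=1.5,interpolation=cv2.INTER_CUBIC)
b=cv2.resize(c["pixels"][180:330,265:430],(396,360),interpolation=cv2.INTER_CUBIC)
im=np.zeros((360,801,3),np.uint8);im[:360,:405]=a[:360];im[:,405:801]=b
cv2.imwrite("pics/w11.png",im[:,:800,::-1])
E
```

```text
time: 35.62
ee_pos: [0.4323, 0.2882, 0.1857]
eef_rot: [0.996, 0.09, -0.0, 0.0]
ft_force: [1.0, 1.8, -1.1]
width: 0.0563
grip_force: 0.0
time: 36.12
ee_pos: [0.374, 0.2774, 0.2131]
eef_rot: [0.996, 0.09, -0.0, 0.001]
ft_force: [-0.3, -0.2, -0.2]
width: 0.0564
grip_force: 0.0
```

View pics/w11.png

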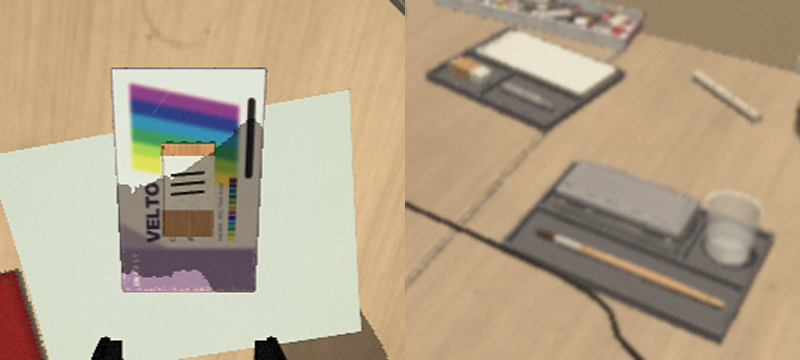

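Charcoal box is upright near the carton's middle (carton (111,68)-(257,292), box (162,143)-(214,237)), and all four kit items lie in their compartments. Quick centring check.

```bash
python3 - <<'E'
from h import *
c=cam("wrist");f=lambda p,z:ray(c,np.array(p)/1.5+[130,0],z)
print(rect(f([(122,292),(111,68),(267,68),(257,292)],.014),.178,.118),rect(f([(163,237),(162,143),(214,143),(214,237)],.036),.07,.04))
E
```

```text
(array([0.432 , 0.2865]), np.float64(10.5), 'rms mm', np.float64(0.6)) (array([0.4315, 0.2873]), np.float64(10.6), 'rms mm', np.float64(0.6))
```

Centred within 1 mm.

```bash
python3 -c "
from bench import r
print(r.close_job())"
```

```text
the job is handed in; nothing more can be done
None
```

Both kits are finished, the charcoal box is back upright on the middle of the chalk carton (within about 1 mm), and the job was handed in at about 36 s of the 125 s limit; the judge's result was not shown.

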